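Lock the carving turntable

TASK

Turn the carving turntable by its wooden peg until the notch in its index ring lies under the leaning lock plunger. Then push the plunger fully into its housing against its spring and, while it is down, slide the keeper across so that its tongue traps the plunger and the table stays locked. Leave the tools and the loose stone lying beside it where they are.

Things in the scene. Friction and masses are not known exactly. Their poses are not given: they have to be found in the camera images.
- stand: Fixed stand of the carving turntable, bolted to the bench: round cast foot (115 mm radius), bracket, plunger housing and eye shield. Origin on the bench top on the turntable's upright axis, z up; its -x points from that axis towards the plunger, which stands on the robot's side. The table turns about this z axis.
- turntable (a joint): Angle of the round turning plate, rad, counter-clockwise from above positive, 0 with the notch exactly under the plunger; starts 0.35 to 0.65. Plate top 94 mm above the bench, 103 mm radius; on it a cleated stone (130 x 84 mm, top 120 mm above the bench); round it a sloping steel index ring, outer radius 133 mm. It stays where left; about 2.5 N at the peg turns it.
- peg_grip (a point): On the axis of the upright wooden turning peg (22 mm diameter, 60 mm tall), 42 mm above the plate, 18 mm below the peg's top, 85 mm from the table's axis. From above, the peg stands 90 deg clockwise of the notch about the table's axis (at joint 0: towards the stand's +y). 32 mm is free between peg and stone.
- notch (a point): Middle of the only gap in the index ring, 22 mm wide, on the ring's sloping top face, 118 mm from the table's axis and 85 mm above the bench.
- plunger_top (a point): Middle of the flat top of the lock plunger, a steel block 78 mm long (y) and 28 mm wide (x) on a 16 mm round-nosed rod that enters the notch. Moves with it. z points out of the housing along the push axis, which leans 30 deg from vertical towards the robot (the stand's -x); y is level, the stand's y; x points up the slope towards the turntable.
- plunger (a joint): How far the plunger is pushed in, m: 0 out (it springs back there), 0.022 fully in, its top then nearly flush, 2 mm above the housing's rim. Spring 6 N out, 13 N fully in. Unless the table is within about 0.05 rad of the notch the rod lands on the ring and it stops near 0.006; entering, the round nose centres the table. Trapped, it rests at about 0.019.
- keeper (a joint): How far the keeper has slid, m: 0 open, 0.024 fully across, along the plunger's -y. A flat steel slide 124 mm long on the plunger's +x side with two arms over it, lip and tongue. The tongue (20 mm wide) starts 3 mm past the plunger's +y end; only with the plunger fully in can it pass over that end, and then holds it down. 2 N friction; stays where left.
- keeper_lip (a point): Middle of the +y face of the keeper's thumb lip, a plate 8 mm thick (y), 18 mm tall (z) and 38 mm wide, bridging 4 mm above the raised plunger, 10 mm to the -y side of its middle at joint 0. Plunger's axes; moves with the keeper. Between lip and tongue 52 mm of the plunger's top is open: fingertips pressing there can hold it down while pushing this face to -y.
- shield (a point): Middle of the clear eye shield above the turntable side of the plunger: a fixed plate 112 mm (y) x 95 mm (z) x 4 mm, parallel to the push axis and 60 mm uphill of it, from 28 to 124 mm above the raised plunger's top along the axis. It bars an upright tool from the plunger, so the tool must come in along the lean. Stand's axes.
- chisel: Loose stone chisel, wooden handle, 190 mm long, lying to the robot's right. Bystander.
- scraper: Loose flat scraper, dark, 170 mm long, to the robot's right. Bystander.
- blank: Loose pale stone blank, 120 x 84 x 26 mm, to the robot's right. Bystander.
- brush: Loose dust brush to the robot's left. Bystander.

How it is judged:
By the outcome, as a careful person would: the job done as asked, in the order asked, and still so for the second after the job is handed in, with the robot touching nothing.
It also fails if it takes over 54 s, if anything falls off the work surface, if the arm or the gripper's body presses on something with over 40 N, if the wrist force passes 120 N, or if a joint passes its speed limit or range.

ROBOT

A 6-joint arm with a two-finger parallel gripper is mounted at the origin on the work surface. World frame = base frame: x ahead of the robot, y to its left, z up, the work surface at z = 0. Lengths are in m, angles in rad, forces in N, time in s.
With the tool pointing down it reaches from about 0.35 to 1 m from the base axis. Payload 7.1 kg.
Tool frame: the origin (TCP) lies between the finger pads; the fingertips stand 22 mm ahead of it and the grasp point (between the pads) lies 3 mm ahead of it; z points along the fingers, y is the line along which they close (so a half turn about z gives the same grasp; the last joint's range is limited). The gripper opens to 85 mm and grips with 20 to 120 N. Pads are 22 mm wide; open, the fingers measure 114 mm over their backs; the gripper's body (76 mm by 85 mm) begins 54 mm behind the grasp point. The pads swing forward as they close: fully open they stand 13 mm farther back than shut.
Start: joints at [-1.345, 0.423, 1.63, -0, 1.089, -0.019], TCP at [0.151, -0.606, 0.216] pointing down, gripper open.
Joint ranges: [-3, 3], [-0.9, 2.11], [0.09, 2.58], [-1.31, 4.45], [0.11, 2.69], [-2.54, 2.54]. Speed limits (rad/s): [2.39, 2.39, 3.01, 3.14, 3.14, 3.14].

INTERFACE

Orientations are given as a rotation vector (axis times angle).
In Python, from rig import manip gives the robot as it stands. The module is installed in compiled form; this text tells all that it offers. Calls block until the motion is done:
- manip.move_to(position, orientation): joint-space move of the TCP to a pose.
- manip.servo_line(position, orientation=None, rate=0.15): straight line of the TCP; orientation=None keeps the orientation; rate is the mean speed in m/s.
- manip.set_joints(angles): joint-space move.
- manip.command_gripper(opening, f_grip=None): finger opening in m; f_grip is the grip in N (None keeps the last); returns when the fingers have stopped.
- manip.hold(seconds).
- manip.solve_ik(position, orientation): joint angles nearest the present ones, or None.
- manip.camera(name): name is "scene" or "top" or "wrist"; returns a dict with "image" (384x512x3 uint8, red, green, blue), "fx", "fy", "cx", "cy" (pixels), "cam_to_world" (4x4, takes a point from camera to world coordinates); the wrist camera has in their place "mount" (4x4, takes a point from camera to tool coordinates, whose origin is the TCP and whose axes are the flange's). Camera axes: x right, y down, z forward; pixel columns grow to the right and rows downward; lengths in m; the calibration is good to about 2 mm. The wrist camera is an equidistant fisheye: a pixel r from the principal point sees the ray r / f radians off the axis. A picture is of the moment at which its call begins: read the wrist's pose just before it. There is no depth.
A pose or a line that the arm cannot do raises manip.IKError and nothing moves.
- manip.sign_off(): hands the job in; it is judged then, once.
Readings, each from a call of its own:
- manip.get_time(): time.
- manip.get_joint_positions(): joint angles.
- manip.get_joint_vel(): joint speeds.
- manip.get_tau(): joint torques, N m.
- manip.get_position(): TCP position.
- manip.get_ee_rot(): TCP orientation.
- manip.get_contact_force(): force on the tool from outside, world axes, zero at the start.
- manip.get_torque(): the same for the moment, N m.
- manip.get_width(): finger opening in m.
- manip.get_grip_force(): force on a finger pad.
Only numpy, scipy, OpenCV 4.12 (cv2) and the standard library are available. Lean on these libraries where they do the work, as an engineer would, in place of code of your own. Each camera call takes 0.05 s, during which the arm holds its last target. There are 200 camera calls.

## Working session

There is one attempt and no reset: what is moved stays moved. The work goes in short steps, each a Python script; the robot and the scene stay as the last script left them, time stands still between calls to the robot, and variables do not carry over. Pictures are saved under pics/ and viewed, at most 10 in all, crops included, and the job is handed in when it is done.

```bash
mkdir -p pics
python3 - <<'E'
from rig import manip
import cv2,numpy as np
for n in ("scene","top"):
    c=manip.camera(n); cv2.imwrite(f"pics/{n}.png",cv2.resize(c["image"][:,:,::-1],(800,600),interpolation=cv2.INTER_CUBIC))
    print(n,c["fx"],c["fy"],c["cx"],c["cy"]);print(np.round(c["cam_to_world"],4).tolist())
print(manip.get_time())
E
```

```text
scene 435.6037358189217 435.6037358189217 257.51393831679434 187.56117599243245
[[-0.3608, 0.4766, -0.8017, 1.8169], [0.9326, 0.1914, -0.3059, 0.4551], [0.0076, -0.858, -0.5136, 1.0016], [0.0, 0.0, 0.0, 1.0]]
top 457.29985268483955 457.29985268483955 253.059918319164 185.87463737678814
[[-0.0125, -0.9848, 0.1735, 0.2882], [-0.9996, 0.0078, -0.0277, -0.007], [0.026, -0.1738, -0.9844, 1.5011], [0.0, 0.0, 0.0, 1.0]]
0.1
```

View pics/top.png

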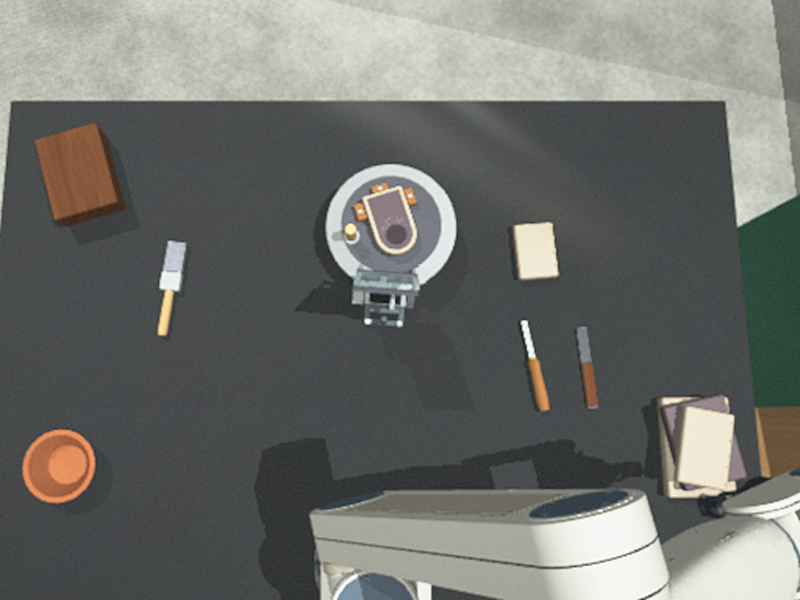

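View pics/scene.png

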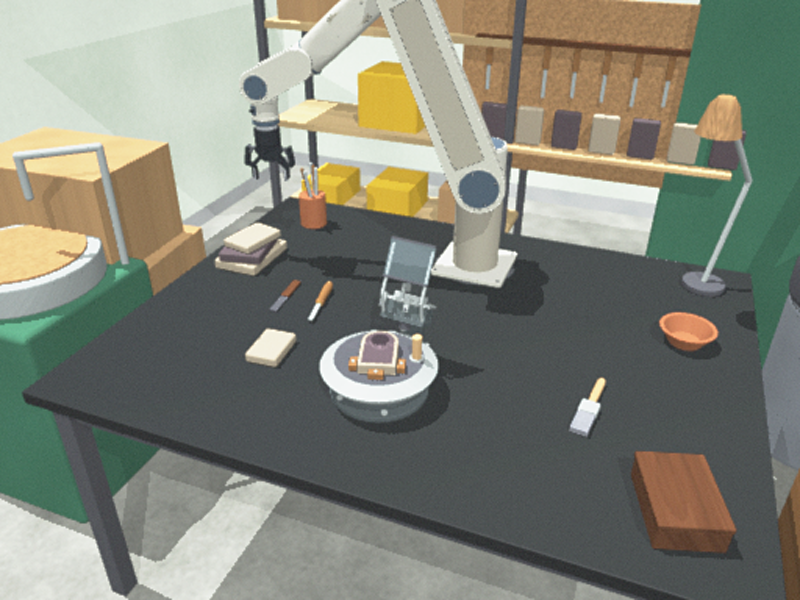

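The top view shows the ring centred near (391,229), the peg top at (351,231) and the plunger and keeper around (386,295), with the bystanders well clear. I'll enlarge that area and compute positions.

```bash
cat > h.py <<'E'
from rig import manip
import cv2,numpy as np
from scipy.spatial.transform import Rotation as R
def ray(c,u,v,z):
    T=c["cam_to_world"];d=T[:3,:3]@[(u-c["cx"])/c["fx"],(v-c["cy"])/c["fy"],1];o=T[:3,3]
    return o+d*(z-o[2])/d[2]
def proj(c,P):
    T=np.linalg.inv(c["cam_to_world"]);p=(T@np.c_[P,np.ones(len(P))].T)[:3]
    return np.c_[c["fx"]*p[0]/p[2]+c["cx"],c["fy"]*p[1]/p[2]+c["cy"]]
E
python3 - <<'E'
from h import *
c=manip.camera("top");im=c["image"][:,:,::-1]
s=0.64
for n,u,v,z in(("ring",391.5,229,.077),("peg",351,231,.154)):print(n,ray(c,u*s,v*s,z))
crop=im[95:215,195:310];cv2.imwrite("pics/topc.png",cv2.resize(crop,None,fx=5,fy=5,interpolation=cv2.INTER_CUBIC))
E
```

```text
ring [ 0.66748697 -0.04075343  0.077     ]
peg [0.64341759 0.03971946 0.154     ]
```

View pics/topc.png

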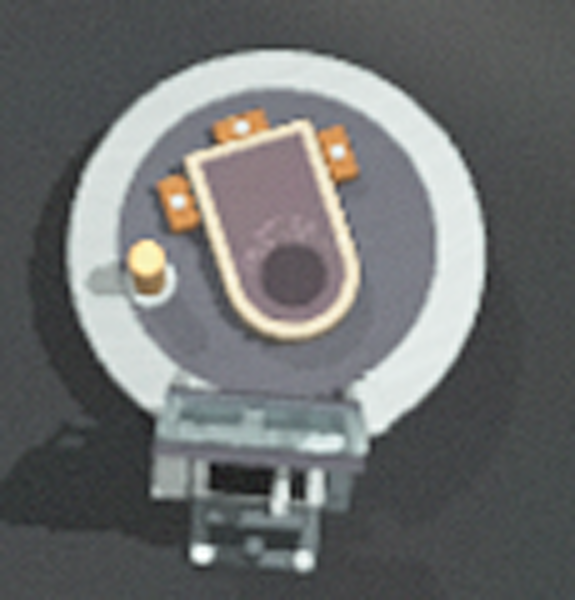

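The crop shows the ring's outer edge at x 67 to 487 with its top at y 48, and the plate at x 119 to 438. The peg top is at (147,250) and the shield's top edge runs (153,455) to (368,463). Next is an enlarged scene crop, so I can fit position, yaw and plunger height.

Run:
```python
from h import *
c=manip.camera("scene");im=c["image"][:,:,::-1]
crop=im[145:270,195:295];cv2.imwrite("pics/scc.png",cv2.resize(crop,None,fx=4.8,fy=4.8,interpolation=cv2.INTER_CUBIC))
```

```text
(no output)
```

View pics/scc.png

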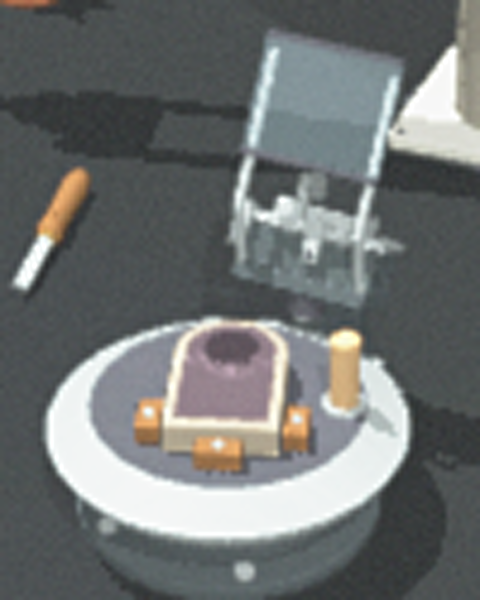

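The scene crop shows the shield corners at (268,30), (403,60), (247,150) and (375,182), and the peg top at (345,335). Now a joint fit.

```bash
cat > fit.py <<'E'
from h import *
from scipy.optimize import least_squares
n=np.array([-.5,0,3**.5/2]);xh=np.array([3**.5/2,0,.5]);yh=np.array([0,1.,0])
def W(p,P): return np.array(P)@R.from_euler('z',p[2]).as_matrix().T+[p[0],p[1],0]
def top(L): return np.array([-.118,0,.085])+L*n
t=np.linspace(0,2*np.pi,361)
circ=lambda r,z:np.c_[r*np.cos(t),r*np.sin(t),0*t+z]
def main():
    T=manip.camera("top");S=manip.camera("scene")
    def tp(a):return np.array(a)/5+[195,95]-.4
    def sp(a):return np.array(a)/4.8+[195,145]-.4
    def res(p,lab=False):
        x,y,yaw,L,q=p;r=[]
        o=proj(T,W(p,circ(.133,.0763)));i=proj(T,W(p,circ(.103,.094)))
        r+=[o[:,0].min()-tp([67,0])[0],o[:,0].max()-tp([487,0])[0],o[:,1].min()-tp([0,48])[1]]
        r+=[i[:,0].min()-tp([119,0])[0],i[:,0].max()-tp([438,0])[0],i[:,1].min()-tp([0,87])[1]]
        o=proj(S,W(p,circ(.133,.0763)))
        r+=[o[:,0].min()-sp([44,0])[0],o[:,0].max()-sp([411,0])[0],o[:,1].max()-sp([0,540])[1]]
        pg=W(p,[[.085*-np.sin(q),.085*np.cos(q),.154]])
        r+=list((proj(T,pg)[0]-tp([147,250])))+list(proj(S,pg)[0]-sp([345,335]))
        c=top(L)+.06*xh+.076*n
        co=W(p,[c+.048*n-.056*yh,c+.048*n+.056*yh,c-.048*n-.056*yh,c-.048*n+.056*yh])
        r+=list((proj(S,co)-sp([[268,30],[403,60],[247,150],[375,182]])).ravel())
        r+=list((proj(T,co)[[1,0]]-tp([[153,455],[368,463]])).ravel())
        return np.array(r)
    f=least_squares(res,[.667,-.04,-.06,.08,.4],loss='soft_l1');p=f.x
    print(p.round(4),f.fun.round(1).tolist());print("top",W(p,[top(p[3])]))
    np.save("p.npy",p)
if __name__=="__main__":main()
E
python3 fit.py
```

```text
[ 0.6749 -0.0386 -0.0878  0.0965  0.3557] [0.4, -0.9, 0.7, -0.9, 0.1, -0.1, 0.3, -0.8, -1.4, -0.6, 0.4, -0.3, 0.4, -0.1, -0.7, -0.0, -0.6, -1.7, 0.1, -0.4, 0.4, 0.2, -1.5, -0.7, 0.2]
top [[ 0.50924764 -0.02399783  0.16859367]]
```

Residuals are about 1 px, and yaw is roughly -5°. The plunger top is at z≈0.169 and the joint reads about 0.36. I'll go over the peg and take a wrist look before gripping it.

```bash
cat >> h.py <<'E'
def down(yaw): # tool z down, tool y along horizontal angle yaw
    y=np.array([np.cos(yaw),np.sin(yaw),0]);z=np.array([0,0,-1.]);return R.from_matrix(np.c_[np.cross(y,z),y,z]).as_rotvec()
def wproj(c,Tp,P): # Tp=(pos,rotvec)
    q=R.from_rotvec(Tp[1]).inv().apply(np.array(P)-Tp[0]);M=np.linalg.inv(c["mount"])
    p=q@M[:3,:3].T+M[:3,3];r=np.hypot(p[:,0],p[:,1]);th=np.arctan2(r,p[:,2]);k=th/np.maximum(r,1e-9)
    return np.c_[c["fx"]*k*p[:,0]+c["cx"],c["fy"]*k*p[:,1]+c["cy"]]
def wshot(name,marks,sc=1.5625):
    Tp=(np.array(manip.get_position()),np.array(manip.get_ee_rot()));c=manip.camera("wrist")
    im=cv2.resize(np.ascontiguousarray(c["image"][:,:,::-1]),None,fx=sc,fy=sc,interpolation=cv2.INTER_CUBIC)
    uv=wproj(c,Tp,marks)
    for u,v in uv: cv2.drawMarker(im,(int((u+.5)*sc),int((v+.5)*sc)),(0,0,255),cv2.MARKER_CROSS,8,1)
    cv2.imwrite(name,im);print((uv*sc).round(0).tolist());return c,Tp
E
python3 - <<'E'
from h import *
from fit import *
p=np.load("p.npy");q=p[4]
pg=W(p,[[-.085*np.sin(q),.085*np.cos(q),.139]])[0];a=p[2]+q
R0=R.from_rotvec(manip.get_ee_rot()).as_matrix();print(R0.round(2).tolist())
for o in(a,a+np.pi):
    s=manip.solve_ik(pg+[0,0,.2],down(o));print(o,None if s is None else np.round(s,2))
best=min((o for o in(a,a+np.pi)),key=lambda o:abs(manip.solve_ik(pg+[0,0,.2],down(o))[5]))
manip.move_to(pg+[0,0,.25],down(best))
n_=lambda q:[-.118*np.cos(q),-.118*np.sin(q),.085]
wshot("pics/w1.png",W(p,[[-.085*np.sin(q),.085*np.cos(q),.154],[0,0,.094],n_(q),n_(0),[.133,0,.0763],[0,.133,.0763],[0,-.133,.0763]]))
print(best,manip.get_time())
E
```

```text
[[0.97, 0.24, -0.0], [0.24, -0.97, 0.0], [0.0, -0.0, -1.0]]
0.2679120874144406 [ 0.05  0.36  1.44 -0.    1.34 -0.22]
3.4095047410042336 NoneTraceback (most recent call last):
  File "<stdin>", line 8, in <module>
  File "<stdin>", line 8, in <lambda>
TypeError: 'NoneType' object is not subscriptable
```

Run:
```python
from h import *
from fit import *
p=np.load("p.npy");q=p[4]
pg=W(p,[[-.085*np.sin(q),.085*np.cos(q),.139]])[0];a=p[2]+q
manip.move_to(pg+[0,0,.25],down(a))
n_=lambda q:[-.118*np.cos(q),-.118*np.sin(q),.085]
wshot("pics/w1.png",W(p,[[-.085*np.sin(q),.085*np.cos(q),.154],[0,0,.094],n_(q),n_(0),[.133,0,.0763],[0,.133,.0763],[0,-.133,.0763]]))
print(pg,manip.get_time())
```

```text
[[400.0, 252.0], [400.0, 325.0], [289.0, 322.0], [294.0, 284.0], [512.0, 358.0], [446.0, 201.0], [360.0, 421.0]]
[0.65236959 0.04339795 0.139     ] 3.2917
```

View pics/w1.png

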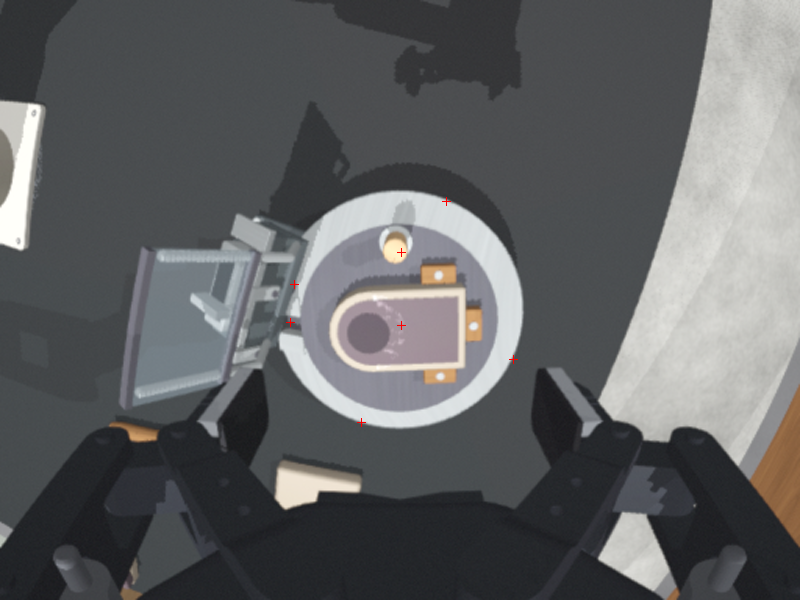

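The wrist view shows the plate at x 301 to 498 and y 225 to 411, the peg top near (396,248), the notch at (291,325), and the shield's top corners at (146,248) and (124,405). My marks sit about 6 px low, so I'll refit with all three cameras and allow calibration offsets.

```bash
cat > fit3.py <<'E'
from fit import *
def main():
    T=manip.camera("top");S=manip.camera("scene");Tp=(np.array(manip.get_position()),np.array(manip.get_ee_rot()));Wc=manip.camera("wrist")
    tp=lambda a:np.array(a)/5+[195,95]-.4
    sp=lambda a:np.array(a)/4.8+[195,145]-.4
    wp=lambda a:np.array(a)/1.5625-.2
    def res(v,full=False):
        p=v[:5];x,y,yaw,L,q=p;o=v[5:].reshape(3,3)
        PT=lambda P:proj(T,W(p,P)-o[0]);PS=lambda P:proj(S,W(p,P)-o[1]);PW=lambda P:wproj(Wc,Tp,W(p,P)-o[2])
        ext=lambda a:np.r_[a.min(0),a.max(0)]
        O=circ(.133,.0763);I=circ(.103,.094);r=[]
        r.append((ext(PT(O))-np.r_[tp([67,48]),tp([487,0])])[:3]);r.append((ext(PT(I))-np.r_[tp([119,87]),tp([438,0])])[:3])
        r.append((ext(PS(O))-np.r_[sp([44,0]),sp([411,540])])[[0,2,3]])
        r.append(ext(PW(O))-np.r_[wp([278,190]),wp([523,428])]);r.append(ext(PW(I))-np.r_[wp([301,225]),wp([498,411])])
        pg=[[-.085*np.sin(q),.085*np.cos(q),.154]]
        r+=[PT(pg)[0]-tp([147,250]),PS(pg)[0]-sp([345,335]),PW(pg)[0]-wp([396,248])]
        r.append(PW([[-.118*np.cos(q),-.118*np.sin(q),.085]])[0]-wp([291,325]))
        c=top(L)+.06*xh+.076*n
        co=[c+.048*n-.056*yh,c+.048*n+.056*yh,c-.048*n-.056*yh,c-.048*n+.056*yh]
        r.append((PS(co)-sp([[268,30],[403,60],[247,150],[375,182]])).ravel())
        r.append((PT(co)[[1,0]]-tp([[153,455],[368,463]])).ravel())
        r.append((PW(co)[[1,0]]-wp([[146,248],[124,405]])).ravel())
        if full:
            for a in r:print(a.round(1).tolist())
        return np.r_[np.concatenate(r)/.7,v[5:]/.002]
    f=least_squares(res,np.r_[.667,-.04,-.06,.09,.4,np.zeros(9)],loss='soft_l1');p=f.x[:5]
    print(p.round(4));print((f.x[5:]*1e3).round(1));res(f.x,True);print("top",W(p,[top(p[3])]));np.save("p.npy",p)
main()
E
python3 fit3.py
```

```text
[ 0.6753 -0.0375 -0.0857  0.0981  0.3988]
[-0.3  1.5 -0.5 -0.7 -0.5  1.3  1.1 -0.8  1.3]
[0.5, 0.5, -0.8]
[-0.8, -0.3, 0.2]
[0.6, -0.5, -0.8]
[-0.2, 0.6, -0.0, -1.2]
[0.1, -1.9, 0.9, 0.1]
[-0.1, 1.3]
[0.1, 0.3]
[-0.1, 1.3]
[-0.7, -0.3]
[0.1, -0.6, 0.3, -0.5, -1.4, 0.2, -0.0, 0.5]
[0.4, -1.5, -0.4, 0.1]
[0.4, -0.2, -0.3, 0.8]
top [[ 0.50881334 -0.02318625  0.16997337]]
```

The fit is now within about 2 mm, with the joint at about 0.40. Next I grip the peg and turn it along its arc to zero.

Run:
```python
from h import *
from fit import *
p=np.load("p.npy");q=p[4]
pos=lambda q,z=.139:W(p,[[-.085*np.sin(q),.085*np.cos(q),z]])[0]
manip.servo_line(pos(q,.2),down(p[2]+q),rate=.25)
manip.servo_line(pos(q),rate=.12)
print(manip.get_contact_force())
manip.command_gripper(.0,30);print(manip.get_width(),manip.get_grip_force(),manip.get_contact_force())
for a in np.linspace(q,0,5)[1:]:
    manip.servo_line(pos(a),down(p[2]+a),rate=.06);print(np.round(manip.get_contact_force(),1))
manip.command_gripper(.06)
manip.servo_line(pos(0,.29),rate=.25)
n_=lambda q:[-.118*np.cos(q),-.118*np.sin(q),.085]
Tt=top(p[3]);l=Tt-.01*yh+.013*n
manip.servo_line(pos(0,.40),rate=.3)
print(manip.get_time())
wshot("pics/w2.png",W(p,[[0,.085,.154],n_(0),[0,0,.094]]))
```

```text
[ 0.74613408 -0.58026042 -0.23929942]
-0.00017021757237681257 0.8638214226812124 [-0.62859758  1.00216585  0.47828209]
[ 0.6 -0.2  1.8]
[1.9 0.9 1.8]
[ 0.4 -0.1 -0.4]
[-0.2 -0.2  0.6]
8.8083
[[400.0, 251.0], [291.0, 319.0], [400.0, 322.0]]
```

View pics/w2.png

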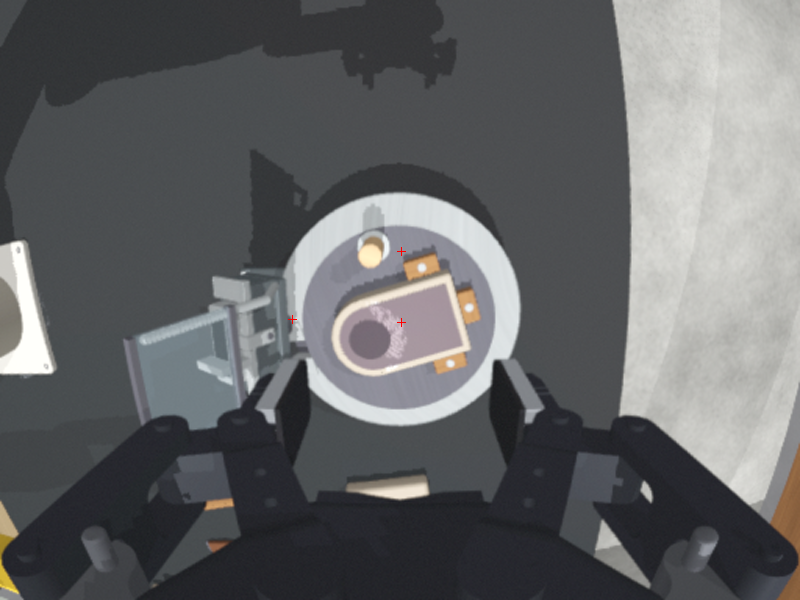

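The fingers closed to 0 mm, so the peg wasn't held. The peg top is at (370,255) instead of the mark at (400,251), which means the table barely turned. Before retrying I'll check the tool geometry in the wrist camera.

Run:
```python
from h import *
from fit import *
p=np.load("p.npy")
pos=lambda q,z=.139:W(p,[[-.085*np.sin(q),.085*np.cos(q),z]])[0]
print(manip.get_position()-pos(0,.40),manip.get_width())
Tp=(np.array(manip.get_position()),np.array(manip.get_ee_rot()));c=manip.camera("wrist")
print(np.round(c["mount"],3).tolist())
Rm=R.from_rotvec(Tp[1])
print("tool pts",(wproj(c,Tp,Tp[0]+Rm.apply([[0,.03,.022],[0,-.03,.022],[.011,.03,.022],[-.011,.03,.022],[0,.03,0]]))*1.5625).round(0).tolist())
for q in (.25,.3,.35,.4):print(q,(wproj(c,Tp,W(p,[[-.085*np.sin(q),.085*np.cos(q),.154],[-.118*np.cos(q),-.118*np.sin(q),.085]]))*1.5625).round(0).tolist())
im=manip.camera("top")["image"][:,:,::-1][90:215,190:350]
cv2.imwrite("pics/t2.png",cv2.resize(im,None,fx=4.5,fy=4.5,interpolation=cv2.INTER_CUBIC))
```

```text
[-8.33156067e-04 -8.12215611e-05 -2.67485539e-03] 0.0602943913968877
[[-0.0, -0.965, -0.263, 0.065], [1.0, -0.0, -0.001, 0.0], [0.001, -0.263, 0.965, -0.157], [0.0, 0.0, 0.0, 1.0]]
tool pts [[472.0, 338.0], [326.0, 338.0], [473.0, 313.0], [470.0, 363.0], [480.0, 358.0]]
0.25 [[377.0, 254.0], [297.0, 344.0]]
0.3 [[373.0, 255.0], [299.0, 349.0]]
0.35 [[368.0, 257.0], [301.0, 354.0]]
0.4 [[364.0, 258.0], [303.0, 359.0]]
```

The predicted fingertip pixels, (472,338) and (326,338), don't match the fingers seen near (497,360). I'll check the tool in the fixed cameras.

Run:
```python
from h import *
P=np.array(manip.get_position());Rm=R.from_rotvec(manip.get_ee_rot())
m=P+Rm.apply([[0,0,.022],[0,.03,.022],[0,-.03,.022],[0,0,-.051]])
out=[]
for n,sz in(("scene",(100,120)),("top",(100,120))):
    c=manip.camera(n);uv=proj(c,m);print(n,uv.round(1).tolist())
    u0,v0=(uv[0]-np.array(sz)/2).astype(int)
    u0=max(u0,0);v0=max(v0,0)
    im=cv2.resize(np.ascontiguousarray(c["image"][v0:v0+120,u0:u0+100,::-1]),(400,480),interpolation=cv2.INTER_CUBIC)
    for u,v in uv: cv2.drawMarker(im,(int((u-u0+.5)*4),int((v-v0+.5)*4)),(0,0,255),cv2.MARKER_CROSS,10,1)
    out.append(im)
cv2.imwrite("pics/tool.png",np.hstack(out))
```

```text
scene [[265.3, 161.4], [261.2, 165.5], [269.4, 157.4], [265.7, 140.0]]
top [[218.7, 111.5], [219.7, 100.5], [217.7, 122.7], [217.2, 101.3]]
```

View pics/tool.png

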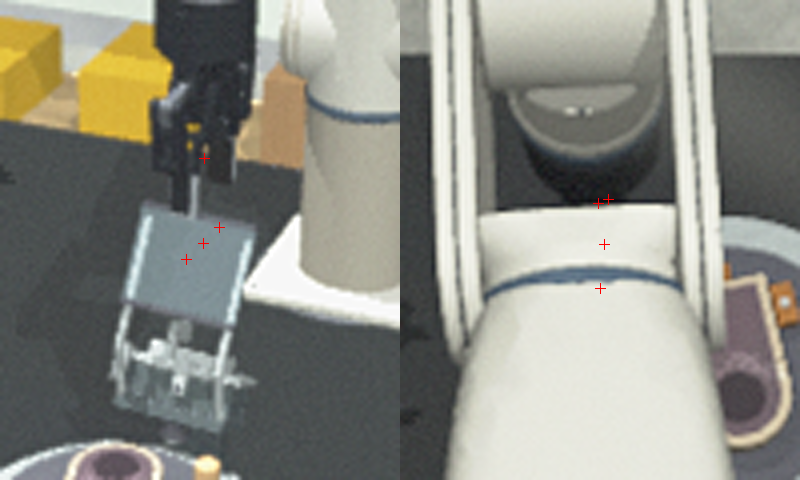

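In the scene view the fingertips are at about (207,197), while the mark for them is at (204,243). So the real tips sit about 37 mm farther back along the tool than stated, which fits the wrist view and explains the miss. I'll redo the grip 35 mm lower, with a guarded descent.

```bash
cat >> h.py <<'E'
def guarded(target,rate=.08,step=.004,lim=5):
    a=np.array(manip.get_position());t=np.array(target);n=max(1,int(np.ceil(np.linalg.norm(t-a)/step)))
    f0=np.array(manip.get_contact_force())
    for k in range(1,n+1):
        manip.servo_line(a+(t-a)*k/n,rate=rate);f=np.array(manip.get_contact_force())-f0
        if np.linalg.norm(f)>lim: print("contact",np.array(manip.get_position()).round(4),f.round(1));return False
    return True
E
python3 - <<'E'
from h import *
from fit import *
p=np.load("p.npy");q=.335
pos=lambda q,z:W(p,[[-.085*np.sin(q),.085*np.cos(q),z]])[0]
manip.servo_line(pos(q,.30),down(p[2]+q),rate=.3)
manip.servo_line(pos(q,.145),rate=.2)
ok=guarded(pos(q,.106),step=.008)
print(ok,manip.get_position(),manip.get_time())
if ok:
    manip.command_gripper(0,40);print(manip.get_width(),manip.get_grip_force(),np.round(manip.get_contact_force(),1))
print(manip.get_time())
E
```

```text
True [0.65387313 0.04483758 0.1054066 ] 11.9833
0.020509058558423013 39.31095778942108 [1.5 1.1 1.5]
12.4083
```

The peg is gripped at 20.5 mm. Now I turn it to zero, release, lift, and move to a pre-pose in line with the plunger for a close look.

```bash
cat >> fit.py <<'E'
def Rpl(p): # tool frame for plunger: z=-n, y=+yh, x=-xh
    return (R.from_euler('z',p[2])*R.from_matrix(np.c_[-xh,yh,-n])).as_rotvec()
def pl(p,x,y,z): # point in plunger axes (raised top origin) -> world
    return W(p,[top(p[3])+x*xh+y*yh+z*n])[0]
E
python3 - <<'E'
from h import *
from fit import *
p=np.load("p.npy");q=.335
pos=lambda q,z:W(p,[[-.085*np.sin(q),.085*np.cos(q),z]])[0]
for a in np.linspace(q,0,5)[1:]:
    manip.servo_line(pos(a,.106),down(p[2]+a),rate=.05)
print(np.round(manip.get_contact_force(),1),manip.get_width(),manip.get_position()-pos(0,.106))
manip.command_gripper(.06)
manip.servo_line(pos(0,.22),rate=.25)
manip.servo_line(pos(0,.48),rate=.4)
pre=pl(p,-.04,.015,.20);print(manip.solve_ik(pre,Rpl(p)))
manip.move_to(pre,Rpl(p));print(manip.get_time())
manip.command_gripper(0,40)
wshot("pics/w3.png",[pl(p,x,y,0) for x in(-.014,.014) for y in(-.039,.039)]+[pl(p,0,-.01,.013),pl(p,0,.042,.004)]+list(W(p,[[0,.085,.154]])))
np.save("pre.npy",pre);print(manip.get_time())
E
```

```text
[ 3.4 -4.1  5.8] 0.020658256326338817 [ 0.00034509 -0.00065561  0.00047895]
[ 0.02240986 -0.38378122  2.30136902 -0.08336511  0.70465309 -1.41352592]
16.825
[[333.0, 295.0], [431.0, 294.0], [335.0, 328.0], [430.0, 328.0], [369.0, 316.0], [435.0, 313.0], [464.0, 404.0]]
17.475
```

View pics/w3.png

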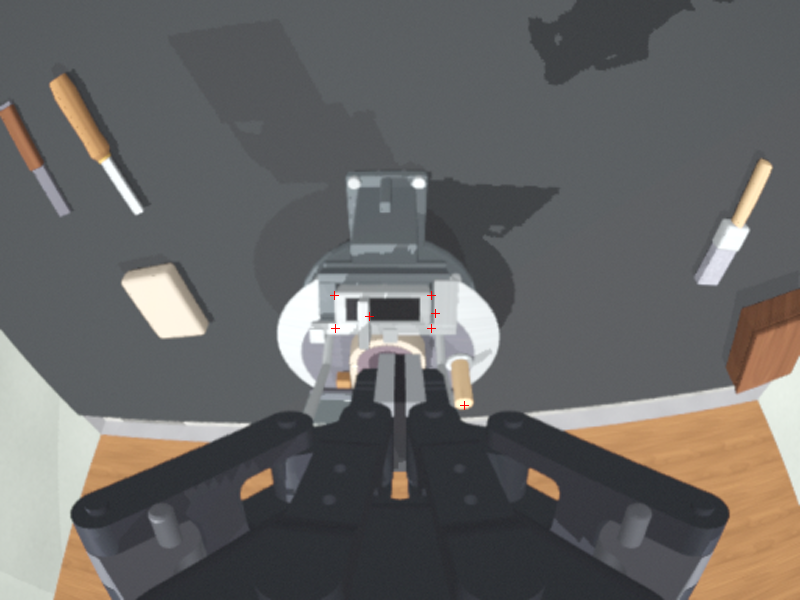

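The marks fit: the peg mark lands on the peg top, so the table is at zero, and the lip face is at (369,316). The knuckles flare out behind the tips, so I'll start at y=+15 mm and press down along the axis, watching the force.

Run:
```python
from h import *
from fit import *
p=np.load("p.npy");nw=W([0,0,p[2]],[n])[0];yw=W([0,0,p[2]],[yh])[0];xw=W([0,0,p[2]],[xh])[0]
X=-.001;Y=.015
manip.servo_line(pl(p,X,Y,.10),Rpl(p),rate=.25)
manip.servo_line(pl(p,X,Y,.04),rate=.15);manip.hold(.1)
f0=np.array(manip.get_contact_force());h=.04;log=[]
while h>-.055:
    h-=.002;manip.servo_line(pl(p,X,Y,h),rate=.06)
    f=np.array(manip.get_contact_force())-f0
    log.append((round(h*1e3),*[round(float(f@a),1) for a in(nw,yw,xw)]))
    if f@nw>22 or abs(f@yw)>12: break
print(log,f0,manip.get_time())
np.save("f0.npy",f0);np.save("h.npy",h)
```

```text
Traceback (most recent call last):
rig.IKError: the arm cannot follow that straight line within its joint ranges
```

Run:
```python
from h import *
from fit import *
p=np.load("p.npy")
print(manip.get_time(),np.round(manip.get_joint_positions(),3),np.round(manip.get_contact_force(),1))
r=R.from_euler('z',p[2]).as_matrix()
d=r.T@(np.array(manip.get_position())-pl(p,0,0,0));print("local",d@xh,d@yh,d@n)
for dl in (0,-.05,-.1,-.15,-.2,-.3):
  for dt in (0,):
    Rt=(R.from_euler('z',p[2])*R.from_rotvec([0,dl,0])*R.from_euler('z',-p[2])*R.from_rotvec(Rpl(p)))
    o=[]
    for h in(.04,.02,0,-.02,-.035,-.05):
        s=manip.solve_ik(pl(p,-.001,.015,h),Rt.as_rotvec());o.append(None if s is None else np.round(s[[1,2,4]],2).tolist())
    print(dl,o)
```

```text
27.2083 [-0.021  0.257  2.256 -0.299  0.11  -1.218] [-4.3  0.7  7.9]
local -0.0008783553183486538 0.015011287242710324 -0.02783921211493196
0 [[0.07, 2.28, 0.27], [0.13, 2.27, 0.22], [0.18, 2.27, 0.17], [0.24, 2.26, 0.13], None, None]
-0.05 [[0.07, 2.31, 0.19], [0.13, 2.31, 0.14], None, None, None, None]
-0.1 [[0.07, 2.34, 0.12], None, None, None, None, [0.33, 2.31, 0.12]]
-0.15 [None, None, None, [0.26, 2.35, 0.15], [0.3, 2.34, 0.18], [0.35, 2.33, 0.22]]
-0.2 [None, [0.15, 2.4, 0.14], [0.21, 2.39, 0.19], [0.28, 2.38, 0.24], [0.32, 2.37, 0.28], [0.37, 2.36, 0.31]]
-0.3 [[0.12, 2.46, 0.27], [0.19, 2.46, 0.33], [0.26, 2.45, 0.39], [0.33, 2.44, 0.45], [0.37, 2.42, 0.48], [0.42, 2.41, 0.52]]
```

Joint 5 is at its 0.11 limit, so I'll find a slightly more upright tilt that stays within range for the rest of the push and the slide.

```bash
cat >> fit.py <<'E'
def Rt(p,dl,dx=0):
    z=R.from_euler('z',p[2]);return (z*R.from_rotvec([0,dl,0])*R.from_rotvec(dx*xh)*z.inv()*R.from_rotvec(Rpl(p))).as_rotvec()
E
python3 - <<'E'
from h import *
from fit import *
p=np.load("p.npy")
for dl,dx in ((.04,0),(.07,0),(.1,0),(0,.12),(0,-.12),(.05,.08),(.05,-.08)):
    o=[]
    for y,h in((.015,-.028),(.015,-.046),(-.01,-.046),(-.022,-.046)):
        s=manip.solve_ik(pl(p,-.001,y,h),Rt(p,dl,dx));o.append(None if s is None else np.round(s[[3,4,5]],2).tolist())
    print(dl,dx,o)
E
```

```text
0.04 0 [[-0.17, 0.17, -1.35], [-0.21, 0.14, -1.31], [0.01, 0.13, -1.59], [0.12, 0.13, -1.72]]
0.07 0 [[-0.12, 0.22, -1.4], [-0.14, 0.19, -1.38], [0.01, 0.18, -1.58], [0.08, 0.18, -1.68]]
0.1 0 [[-0.09, 0.27, -1.43], [-0.1, 0.23, -1.42], [0.01, 0.23, -1.58], [0.06, 0.23, -1.66]]
0 0.12 [[0.94, 0.17, -2.54], None, None, None]
0 -0.12 [[-1.02, 0.24, -0.42], [-1.16, 0.22, -0.28], [-1.16, 0.18, -0.34], [-1.15, 0.17, -0.37]]
0.05 0.08 [[0.42, 0.2, -1.99], [0.51, 0.17, -2.08], [0.63, 0.19, -2.26], [0.68, 0.2, -2.33]]
0.05 -0.08 [[-0.61, 0.24, -0.86], [-0.7, 0.21, -0.77], [-0.62, 0.19, -0.91], [-0.56, 0.18, -0.99]]
```

A tilt of 0.05 rad is enough. I'll reorient and press on.

Run:
```python
from h import *
from fit import *
p=np.load("p.npy");z=R.from_euler('z',p[2]);nw,yw,xw=(z.apply(a) for a in(n,yh,xh))
F=lambda:[round(float(np.array(manip.get_contact_force())@a),1) for a in(nw,yw,xw)]
def loc():
    d=z.inv().apply(np.array(manip.get_position())-pl(p,0,0,0));return [round(float(d@a)*1e3,1) for a in(xh,yh,n)]
manip.servo_line(pl(p,-.001,.015,-.028),Rt(p,.05),rate=.05);print(manip.get_time(),loc(),F())
h=-.028
while h>-.052:
    h-=.003;manip.servo_line(pl(p,-.001,.015,h),rate=.08);f=F();print(round(h*1e3),loc(),f)
    if f[0]>22 or max(map(abs,f[1:]))>12:break
print(manip.get_time());np.save("h.npy",h)
```

```text
27.5083 [-1.0, 15.1, -27.8] [8.9, 2.4, -1.5]
-31 [-1.0, 15.2, -30.8] [8.7, 1.6, -0.3]
-34 [-1.0, 15.2, -33.8] [10.4, 1.6, -1.5]
-37 [-1.0, 15.2, -35.9] [28.4, 2.5, -0.9]
28.2583
```

It reached a hard stop at h≈-36 mm, at 28 N. The spring force rose steadily for well over 6 mm before that, so the plunger is fully in. Now I slide towards -y while holding it down.

Run:
```python
from h import *
from fit import *
p=np.load("p.npy");z=R.from_euler('z',p[2]);nw,yw,xw=(z.apply(a) for a in(n,yh,xh))
F=lambda:[round(float(np.array(manip.get_contact_force())@a),1) for a in(nw,yw,xw)]
def loc():
    d=z.inv().apply(np.array(manip.get_position())-pl(p,0,0,0));return [round(float(d@a)*1e3,1) for a in(xh,yh,n)]
y=.015;h=-.037
while y>-.026:
    y-=.003;manip.servo_line(pl(p,-.001,y,h),rate=.06);f=F();print(round(y*1e3),loc(),f)
    if f[0]<16:h-=.001
    if f[0]>32:h+=.0005
    if f[1]>30 or abs(f[2])>20 or f[0]>45:break
print(manip.get_time())
```

```text
12 [-0.9, 12.5, -35.9] [27.7, 5.1, -1.2]
9 [-0.9, 9.5, -35.9] [27.5, 7.4, -0.9]
6 [-0.9, 6.6, -35.9] [27.7, 6.2, -1.5]
3 [-0.9, 3.6, -35.9] [28.1, 7.6, -0.6]
0 [-0.9, 0.6, -35.9] [28.1, 7.5, -1.0]
-3 [-0.9, -2.4, -35.9] [27.2, 7.0, -0.8]
-6 [-1.0, -5.4, -35.9] [28.2, 7.0, -1.5]
-9 [-1.0, -8.4, -35.9] [28.3, 6.2, -1.1]
-12 [-1.0, -10.2, -35.9] [28.1, 20.5, -0.3]
-15 [-1.0, -11.7, -35.6] [33.9, 37.1, -0.8]
30.7583
```

The side force jumped at y≈-10 mm after about 21 to 24 mm of lip travel, which looks like the keeper's end stop. I'll ease off, retreat along the axis, and look.

Run:
```python
from h import *
from fit import *
p=np.load("p.npy");z=R.from_euler('z',p[2])
F=lambda:[round(float(np.array(manip.get_contact_force())@z.apply(a)),1) for a in(n,yh,xh)]
manip.servo_line(pl(p,-.001,-.0085,-.035),rate=.06);print(F())
manip.servo_line(pl(p,-.001,-.0085,-.030),rate=.06);print(F())
manip.servo_line(pl(p,-.001,-.0085,-.024),rate=.06);print(F())
manip.servo_line(pl(p,-.001,-.0085,.06),rate=.15);print(F())
manip.servo_line(pl(p,-.035,.015,.11),rate=.2);print(F())
c,Tp=wshot("pics/w4.png",[])
im=c["image"][150:260,180:330,::-1];cv2.imwrite("pics/w4c.png",cv2.resize(im,None,fx=5,fy=5,interpolation=cv2.INTER_CUBIC))
M=[pl(p,0,-.01,.013),pl(p,0,-.034,.013),pl(p,0,.042,.004),pl(p,0,.018,.004),pl(p,0,.039,-.019),pl(p,0,-.039,-.019)]
print(((wproj(c,Tp,M)-[180,150])*5).round().tolist(),manip.get_time())
```

```text
[11.0, 7.5, -0.5]
[0.7, -0.7, -0.0]
[0.2, 0.1, 0.4]
[-0.2, 0.3, -0.4]
[0.3, 0.5, -0.3]Traceback (most recent call last):
  File "<stdin>", line 10, in <module>
  File "h.py", line 19, in wshot
    uv=wproj(c,Tp,marks)
  File "h.py", line 13, in wproj
    q=R.from_rotvec(Tp[1]).inv().apply(np.array(P)-Tp[0]);M=np.linalg.inv(c["mount"])
                                       ~~~~~~~~~~~^~~~~~
ValueError: operands could not be broadcast together with shapes (0,) (3,)
```

The force was already near zero at h=-30 mm, where the free spring pushed with about 9 N before, so the plunger is trapped. One confirming look.

Run:
```python
from h import *
from fit import *
p=np.load("p.npy")
M=[pl(p,0,-.01,.013),pl(p,0,-.034,.013),pl(p,0,.042,.004),pl(p,0,.018,.004),pl(p,0,.039,-.019),pl(p,0,-.039,-.019)]
c,Tp=wshot("pics/w4.png",M)
uv=wproj(c,Tp,M);u0,v0=(uv.mean(0)-[75,50]).astype(int)
im=c["image"][v0:v0+110,u0:u0+150,::-1];cv2.imwrite("pics/w4c.png",cv2.resize(im,None,fx=5,fy=5,interpolation=cv2.INTER_CUBIC))
print(((uv-[u0,v0])*5).round().tolist(),manip.get_time())
```

```text
[[359.0, 361.0], [319.0, 361.0], [446.0, 356.0], [406.0, 356.0], [438.0, 345.0], [319.0, 344.0]]
[[308.0, 276.0], [179.0, 275.0], [587.0, 260.0], [460.0, 261.0], [561.0, 223.0], [181.0, 222.0]] 32.8083
```

View pics/w4c.png

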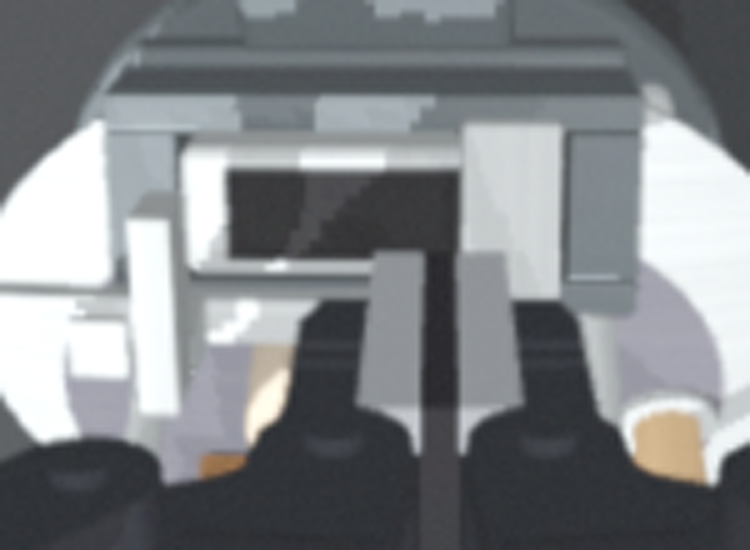

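The lip's +y face is at x≈179, as predicted for a full 24 mm slide (179). The tongue covers x 460 to 560, over the end of the depressed plunger. The robot is clear, so I'm handing in.

```bash
python3 -c "
from rig import manip
print(manip.sign_off(), manip.get_time())"
```

```text
the job is handed in; nothing more can be done
the job is handed in; nothing more can be done
```

The job is handed in at about 33 s: the table is turned to its notch, the plunger is pushed fully in, and the keeper is fully across with its tongue trapping it (checked by force and a close-up). My first grip on the peg missed and nudged the table slightly, and no move went near the tools or the loose stone.

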